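# Find the full jars by their weight

## Task

One or two of the three identical white jars on the black mat are still full, the rest are nearly empty, and only their weight tells which. Heft the jars, stand every full one upright in the blue tray, and leave or put back every nearly empty one standing upright on the black mat. Do not tip a jar over, and do not push the glass beaker or the flask about.

Things in the scene. Friction and masses are not known exactly. Their poses are not given: they have to be found in the camera images.
- jar_1: one of three identical opaque white jars, orange lid (fixed on), plain grey band; round, 56 mm diameter, 104 mm tall (body to 84 mm, lid 53 mm diameter above). Total 0.12 kg nearly empty, 0.48 to 0.64 kg full; any jar may be either, and they look the same; contents can shift a few mm. Origin: centre of the underside, z up; stands on the black mat at the start
- jar_2: one of three identical opaque white jars, orange lid (fixed on), plain grey band; round, 56 mm diameter, 104 mm tall (body to 84 mm, lid 53 mm diameter above). Total 0.12 kg nearly empty, 0.48 to 0.64 kg full; any jar may be either, and they look the same; contents can shift a few mm. Origin: centre of the underside, z up; stands on the black mat at the start
- jar_3: one of three identical opaque white jars, orange lid (fixed on), plain grey band; round, 56 mm diameter, 104 mm tall (body to 84 mm, lid 53 mm diameter above). Total 0.12 kg nearly empty, 0.48 to 0.64 kg full; any jar may be either, and they look the same; contents can shift a few mm. Origin: centre of the underside, z up; stands on the black mat at the start
- mat: flat black rubber mat fixed to the bench, 190 (its x) x 220 (its y) x 4 mm; origin at the centre of its underside, z up; the jars stand on it at z = 4 mm
- tray: low open blue plastic tray fixed to the bench, 160 (its x) x 250 (its y) mm outside, on 7 mm feet; walls 4 mm thick, their rim 29 mm above the bench, inner floor 11 mm above the bench; origin at the centre of its underside, z up; two jars fit side by side along its y
- microscope_1: white and black microscope fixed on the bench between mat and tray, about 0.35 m tall, in the way of a straight carry: pass in front of it, nearer to the robot (everything of it lies beyond x = 0.48 m); origin at the centre of its foot
- beaker: clear glass beaker, 74 mm diameter, 95 mm tall, loose, stands on the bench between mat and tray; origin at the centre of its underside; bystander
- flask: conical glass flask, 66 mm diameter at the foot, 112 mm tall, loose, stands on the bench to the right of the tray; origin at the centre of its underside; bystander
Mind the look-alikes: they are no part of the job. What is shaped like the jar_1 but green or turquoise is not meant.

How it is judged:
At the end, for the whole second after the job is handed in: Each jar stands upright (within 0.1 rad), released and at rest: every full jar on the floor of the blue tray (it bears on the tray with more than 3.2 N), every nearly empty jar on the black mat (it bears on the mat with 0.5 to 2.4 N) (((angle between jar_1's own z axis and vertical below 0.1 rad and linear speed of jar_1 below 0.02 m/s and contact force between jar_1 and tray above 3.2 N and z of jar_1 in the frame of tray below 0.019 m) or (angle between jar_1's own z axis and vertical below 0.1 rad and linear speed of jar_1 below 0.02 m/s and contact force between jar_1 and mat between 0.5 and 2.4 N and z of jar_1 in the frame of mat below 0.012 m)) and ((angle between jar_2's own z axis and vertical below 0.1 rad and linear speed of jar_2 below 0.02 m/s and contact force between jar_2 and tray above 3.2 N and z of jar_2 in the frame of tray below 0.019 m) or (angle between jar_2's own z axis and vertical below 0.1 rad and linear speed of jar_2 below 0.02 m/s and contact force between jar_2 and mat between 0.5 and 2.4 N and z of jar_2 in the frame of mat below 0.012 m)) and ((angle between jar_3's own z axis and vertical below 0.1 rad and linear speed of jar_3 below 0.02 m/s and contact force between jar_3 and tray above 3.2 N and z of jar_3 in the frame of tray below 0.019 m) or (angle between jar_3's own z axis and vertical below 0.1 rad and linear speed of jar_3 below 0.02 m/s and contact force between jar_3 and mat between 0.5 and 2.4 N and z of jar_3 in the frame of mat below 0.012 m))); the robot touches nothing.
It fails at once if a jar is tipped over (more than 0.7 rad) (angle between any of jar_1, jar_2, jar_3's own z axis and vertical above 0.7 rad).
It fails at once if the beaker or the flask is pushed more than 30 mm or tipped (distance of any of beaker, flask from where it was at the start of the episode above 0.03 m or angle between any of beaker, flask's own z axis and vertical above 0.5 rad).
It also fails if it takes over 72 s, if anything falls off the work surface, if the arm or the gripper's body presses on something with over 40 N, if the wrist force passes 120 N, or if a joint passes its speed limit or range.

## Robot

A 6-joint arm with a two-finger parallel gripper is mounted at the origin on a cart in front of the work surface, level with it; the furniture and walls round the work are solid. World frame = base frame: x ahead of the robot, y to its left, z up, the work surface at z = 0. Lengths are in m, angles in rad, forces in N, time in s.
With the tool pointing down it reaches from about 0.3 to 1 m from the base axis. Payload 5.1 kg.
Tool frame: the origin (TCP) lies midway between the tips of the shut fingers; the grasp point (between the pads) lies 19 mm behind it; z points along the fingers, y is the line along which they close (so a half turn about z gives the same grasp; the last joint's range is limited). The gripper opens to 95 mm and grips with 3 to 60 N. Pads are 20 mm wide; open, the fingers measure 119 mm over their backs; the gripper's body (75 mm by 180 mm) begins 59 mm behind the grasp point.
Start: joints at [1.191, 0.124, 1.65, -0, 1.367, -0.083], TCP at [0.19, 0.622, 0.215] pointing down, gripper open.
Joint ranges: [-2.61, 2.61], [-1.02, 2.33], [0.03, 2.71], [-1.35, 4.49], [0.32, 2.68], [-2.91, 2.91]. Speed limits (rad/s): [2.57, 2.57, 3.14, 3.14, 3.14, 3.14].

## Interface

Orientations are given as a unit quaternion [w, x, y, z].
In Python, from bench import get_obs, read_camera, calibration, job_done, boxes_of, cut_out, pinpoint gives the robot as it stands.
- The arm moves only by the tool carry_out, never from a script. Its argument "series" is a list of rows, each an object of numbers: "hand": the finger opening in mm, from 0 to 95.1; "tx", "ty", "tz": the shift along the tool's x, y, z in mm; "turn": the turn about the tool's z in degrees. In form: [{"hand": .., "tx": .., "ty": .., "tz": .., "turn": ..}, ...]. A call has exactly 5 rows; each row shifts and turns the commanded pose from where the row before left it, along the tool's axes as they then stand; what a row does not reach is not made up. A row lasts 1/8 s, in which the tool goes at most 62.5 mm and 10.7 degrees, less where a joint would pass 70% of its speed; a pose out of reach is approached as far as the arm can. A call is refused whole if a number of a shift passes 62.5 or a number of a turn 10.7, either way. A call with a gripper value outside its range is refused whole. The fingers move at their own pace and stop on an object; "squeeze" is the grip in N (left out, the last holds). Time passes only in rows, so rows that do not move let the fingers close, or fill a call up. It gives the time, the measured TCP pose, the force, the opening and the grip force at its end, in the units of the state.
- get_obs(): the state, without advancing time (a new reading comes with each control period).
- read_camera(name): name is "scene" or "side" or "wrist"; returns the picture (420x560x3 uint8, red, green, blue); there is no depth.
- calibration(name): a dict with "mtx" (3x3 intrinsics, pixels), "R" (3x3) and "t" (3): a world point X has camera coordinates R X + t. Camera axes: x right, y down, z forward; pixel columns grow to the right and rows downward; lengths in m; the calibration is good to about 2 mm. A picture is of the moment at which its call begins: read the wrist's pose just before it. calibration takes no time and is no camera call; for the wrist camera it gives the pose at the moment of the call.
- job_done(): hands the job in; it is judged then, once.
Trained networks look in the newest picture that a camera, given by its name, has taken for a name from the list of things; names that differ only in an ending like _2 or _b are one class to them, and where a whole thing is asked for, a point or a joint stands for the part that bears it (a point fixed in the world has none). Each returns a list of dicts, best first, with "confidence" (0 to 1); they miss things now and then, are a little off and sometimes report something else, mostly with a low value. They report only what shows in the picture. A call takes as long as a camera call. They do not tell look-alikes from the thing itself.
- boxes_of(name, camera): "location" ([column, row] in pixels, amid what is visible of it).
- cut_out(name, camera): "region" (420x560 bool, what is visible of it) and "location" ([column, row] in pixels, amid what is visible of it).
- pinpoint(name, camera): "location" ([column, row] in pixels: a listed point, or the origin of a listed thing).
The state is a dict: "t": time; "joint_positions": joint angles; "qd": joint speeds; "joint_torque": joint torques, N m; "tool_pos": TCP position; "orientation": TCP orientation; "wrist_force": force on the tool from outside, world axes, zero at the start; "wrist_torque": the same for the moment, N m; "opening": opening from 0.0 (shut) to 1.0 (fully open); "finger_force": force on a finger pad.
Only numpy, scipy, OpenCV 4.12 (cv2) and the standard library are available. Lean on these libraries where they do the work, as an engineer would, in place of code of your own. Each camera call takes 0.05 s, during which the arm holds its last target. There are 200 camera calls.

## Working session

There is one attempt and no reset: what is moved stays moved. The work goes in short steps, Python scripts to look and compute and a tool call to move; the robot and the scene stay as the last step left them, time stands still between calls to the robot, and variables do not carry over. Pictures are saved under pics/ and viewed, at most 10 in all, crops included, and the job is handed in when it is done.

Besides the shell and the picture viewer there is one more tool, called after "Request:" in YAML: its name, and indented under it one key for each argument. carry_out: Moves the arm, as the interface text tells. Its arguments: {"type":"object","properties":{"series":{"type":"array"},"squeeze":{"type":"number"}},"required":["series"]}

```bash
mkdir -p pics; cat > h.py <<'E'
import numpy as np, cv2
from bench import *
def ray(cam,px,z):
    c=calibration(cam);K,R,t=[np.array(c[k]) for k in("mtx","R","t")]
    d=R.T@np.linalg.inv(K)@np.array([px[0],px[1],1.]);o=-R.T@t
    return (o+d*(z-o[2])/d[2]).round(4)
def save(cam,n):
    im=read_camera(cam);cv2.imwrite(f"pics/{n}.png",im[:,:,::-1]);return im
E
python3 - <<'E'
from h import *
a=save("scene","a");b=save("side","b")
cv2.imwrite("pics/ab.png",cv2.resize(np.vstack([a,b])[:,:,::-1],None,fx=.7,fy=.7))
for cam in("scene","side"):
    for n,z in(("jar_1",.004),("mat",0),("tray",0),("beaker",0),("flask",0),("microscope_1",0)):
        for d in pinpoint(n,cam)[:5]: print(cam,n,np.round(d["location"]),round(d["confidence"],2),ray(cam,d["location"],z))
o=get_obs();print(o)
E
```

```text
scene jar_1 [202. 164.] 0.92 [0.447  0.3116 0.004 ]
scene jar_1 [263. 140.] 0.87 [0.6799 0.32   0.004 ]
scene jar_1 [238. 162.] 0.74 [0.5477 0.259  0.004 ]
scene jar_1 [196. 142.] 0.62 [0.4762 0.43   0.004 ]
scene jar_1 [222. 187.] 0.55 [0.4535 0.1799 0.004 ]
scene mat [226. 169.] 0.63 [0.5019 0.2556 0.    ]
scene tray [295. 292.] 0.68 [ 0.4377 -0.2399  0.    ]
scene beaker [224. 224.] 0.64 [0.3924 0.0464 0.    ]
scene flask [368. 359.] 0.91 [ 0.4806 -0.4598  0.    ]
side jar_1 [288. 265.] 0.85 [0.4386 0.192  0.004 ]
side jar_1 [254. 270.] 0.75 [0.5283 0.2454 0.004 ]
side jar_1 [276. 291.] 0.65 [0.4401 0.3031 0.004 ]
side jar_1 [197. 275.] 0.44 [0.679  0.3162 0.004 ]
side mat [265. 279.] 0.89 [0.487  0.2656 0.    ]
side tray [321. 186.] 0.62 [ 0.4485 -0.2323  0.    ]
side tray [267. 278.] 0.57 [0.4827 0.2595 0.    ]
side beaker [320. 235.] 0.75 [0.3837 0.0272 0.    ]
side flask [276. 292.] 0.32 [0.4408 0.3021 0.    ]
{'t': 0.7, 'joint_positions': array([ 1.19139443e+00,  1.23787558e-01,  1.65027964e+00, -4.45882032e-05,
        1.36749478e+00, -8.25557090e-02]), 'qd': array([-1.06712048e-03,  3.05949837e-04, -1.31081040e-03, -9.27119910e-04,
        9.78027414e-04,  2.26916580e-05]), 'joint_torque': array([-1.56042170e-04, -4.17451000e+01, -3.60124612e+01,  7.73750455e-02,
        4.28611063e-02, -1.82611643e-05]), 'tool_pos': array([0.19014052, 0.62156572, 0.21467632]), 'orientation': array([2.47656452e-05, 1.47874297e-01, 9.89006164e-01, 9.92837746e-06]), 'wrist_force': array([ 0.36162623, -0.37581693, -0.08895915]), 'wrist_torque': array([-0.04506629, -0.06175641, -0.03370772]), 'finger_force': 0.0, 'opening': 1.0013949330466638}
```

View pics/ab.png

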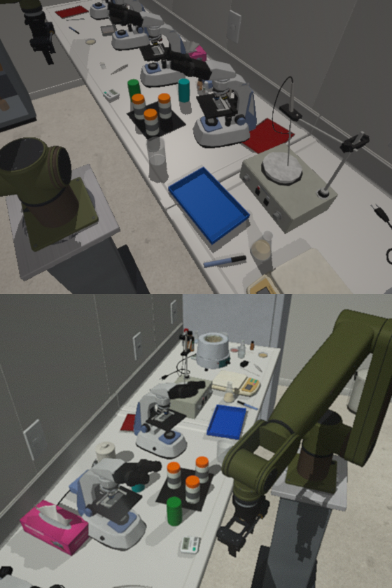

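```bash
python3 - <<'E'
import cv2,numpy as np
a=cv2.imread("pics/a.png")[60:270,150:350];b=cv2.imread("pics/b.png")[130:340,160:380]
cv2.imwrite("pics/c.png",np.hstack([cv2.resize(a,(390,410)),cv2.resize(b,(400,410))]))
E
```

```text
(no output)
```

View pics/c.png

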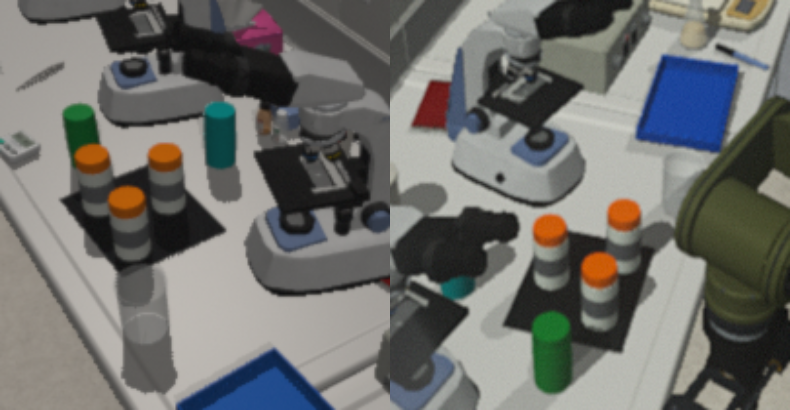

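Jars (white, orange lid) are at scene px (202,164), (238,162) and (222,187). The look-alikes are green at (196,142) and turquoise at (263,140). The crop confirms the choice. Next I'll refine the positions by colour fits.

```bash
python3 - <<'E'
from h import *
from scipy.optimize import least_squares
ims={"scene":cv2.imread("pics/a.png"),"side":cv2.imread("pics/b.png")}
def proj(cam,P):
    c=calibration(cam);q=np.array(c["R"])@P.T+np.array(c["t"])[:,None];q=np.array(c["mtx"])@q;return (q[:2]/q[2]).T
def hullc(cam,P):
    h=cv2.convexHull(proj(cam,P).astype(np.float32));m=cv2.moments(h);return np.array([m["m10"],m["m01"]])/m["m00"]
th=np.linspace(0,2*np.pi,40)
def lid(x,y): return np.array([[x+.0265*np.cos(t),y+.0265*np.sin(t),z] for z in(.088,.108) for t in th])
bl={}
for cam,im in ims.items():
    hsv=cv2.cvtColor(im,cv2.COLOR_BGR2HSV)
    m=cv2.inRange(hsv,(5,180,110),(18,255,255));n,_,s,c=cv2.connectedComponentsWithStats(m)
    bl[cam]=[c[i] for i in range(1,n) if s[i,4]>60]; print(cam,[(c[i].round(1),s[i,4]) for i in range(1,n) if s[i,4]>60])
    m=cv2.inRange(hsv,(105,180,50),(125,255,255));n,l,s,c=cv2.connectedComponentsWithStats(m);i=1+np.argmax(s[1:,4])
    ct=cv2.findContours((l==i).astype(np.uint8),0,1)[0][0];h=cv2.approxPolyDP(cv2.convexHull(ct),6,True)[:,0]
    print("tray corners",[tuple(ray(cam,p,.029)[:2]) for p in h])
for g in((.444,.307),(.538,.252),(.446,.186)):
    tg={c:min(bl[c],key=lambda p:np.linalg.norm(p-hullc(c,lid(*g)))) for c in bl}
    r=least_squares(lambda v:np.concatenate([hullc(c,lid(*v))-tg[c] for c in tg]),g,diff_step=1e-3)
    print("jar",r.x.round(4),r.fun.round(2))
# other things, scene px
for n,p,z in(("foot_left",(276,192),0),("stage_left",(282,138),.13),("eyep2",(300,105),.25),("eyep2",(300,105),.3)): print(n,ray("scene",p,z))
for cam in ims:
  read_camera(cam)
  for n in("beaker","microscope_1"):
    for d in cut_out(n,cam)[:3]:
        ys,xs=np.nonzero(d["region"]);print(cam,n,round(d["confidence"],2),xs.min(),xs.max(),ys.min(),ys.max(),np.round(d["location"]))
  b=np.array([[.388+.037*np.cos(t),.037+.037*np.sin(t),z] for z in(0,.095) for t in th]);q=proj(cam,b);print("pred",q.min(0),q.max(0))
E
```

```text
scene [(array([196.4, 139.2]), np.int32(150)), (array([234.2, 138.5]), np.int32(133)), (array([214.2, 161.2]), np.int32(185))]
tray corners [(np.float64(0.5014), np.float64(-0.1161)), (np.float64(0.5244), np.float64(-0.3564)), (np.float64(0.3665), np.float64(-0.3754)), (np.float64(0.352), np.float64(-0.1281))]
side [(array([287.9, 239.6]), np.int32(211)), (array([247.1, 247.5]), np.int32(219)), (array([274.2, 267.5]), np.int32(280))]
tray corners [(np.float64(0.5217), np.float64(-0.3498)), (np.float64(0.3727), np.float64(-0.3634)), (np.float64(0.3509), np.float64(-0.105)), (np.float64(0.5005), np.float64(-0.0962))]
jar [0.4424 0.311 ] [ 0.84  1.5  -0.06  1.46]
jar [0.5422 0.2567] [ 0.23  1.2  -0.36  0.85]
jar [0.4423 0.1901] [ 0.28  1.34 -0.45  1.16]
foot_left [0.5839 0.0795 0.    ]
stage_left [0.6483 0.1522 0.13  ]
eyep2 [0.6799 0.1162 0.25  ]
eyep2 [0.6317 0.051  0.3   ]
scene beaker 0.86 208 236 195 236 [224. 213.]
scene beaker 0.41 226 244 133 168 [236. 149.]
scene microscope_1 0.24 240 356 239 348 [298. 293.]
pred [207.29844846 192.89489799] [237.9043832  236.75837655]
side beaker 0.8 309 333 206 241 [319. 220.]
pred [306.15195536 206.24273458] [331.36765929 244.85436343]
```

Request:
carry_out:
  series:
    - {"hand": 95, "tx": 0, "ty": 0, "tz": 0, "turn": -8.5}
    - {"hand": 95, "tx": 0, "ty": 0, "tz": 0, "turn": -8.5}
    - {"hand": 95, "tx": -36, "ty": -44.4, "tz": 0, "turn": 0}
    - {"hand": 95, "tx": -36, "ty": -44.4, "tz": 0, "turn": 0}
    - {"hand": 95, "tx": -36, "ty": -44.4, "tz": 0, "turn": 0}
  squeeze: 25

```text
t: 1.62
tool_pos: [0.2989, 0.4871, 0.2148]
orientation: [0.0, -0.0, 1.0, 0.0]
wrist_force: [1.2, 0.3, -0.4]
opening: 0.996
finger_force: 0.0
```

Request:
carry_out:
  series:
    - {"hand": 95, "tx": -36, "ty": -44.4, "tz": 0, "turn": 0}
    - {"hand": 95, "tx": -36, "ty": -44.4, "tz": 0, "turn": 0}
    - {"hand": 95, "tx": -36, "ty": -44.4, "tz": 0, "turn": 0}
    - {"hand": 95, "tx": -36, "ty": -44.4, "tz": 0, "turn": 0}
    - {"hand": 95, "tx": 0, "ty": 0, "tz": 0, "turn": 0}

```text
t: 2.25
tool_pos: [0.444, 0.3082, 0.2148]
orientation: [0.0, 0.003, 1.0, -0.0]
wrist_force: [0.5, 0.8, 0.4]
opening: 1.0
finger_force: 0.0
```

```bash
python3 - <<'E'
from h import *
save("wrist","w1")
for d in pinpoint("jar_1","wrist")[:5]: print(np.round(d["location"]),round(d["confidence"],2),ray("wrist",d["location"],.004))
o=get_obs();print(o["t"],o["tool_pos"],o["orientation"],o["wrist_force"])
c=[(np.array(calibration(k)["R"]),np.array(calibration(k)["t"]),np.array(calibration(k)["mtx"])) for k in("scene","side")]
p=cv2.triangulatePoints(*[K@np.c_[R,t] for R,t,K in c],np.array([[299.],[103.5]]),np.array([[229.],[243.]]));print("eyep",(p[:3]/p[3]).T)
E
```

```text
[374. 211.] 0.96 [0.471 0.437 0.004]
[188. 188.] 0.91 [0.4385 0.1894 0.004 ]
[287. 339.] 0.75 [0.6722 0.3205 0.004 ]
[281. 186.] 0.68 [0.4371 0.3124 0.004 ]
[241. 258.] 0.66 [0.5379 0.2556 0.004 ]
2.35 [0.44218773 0.31058939 0.2147317 ] [-1.23030399e-04  7.56129801e-04  9.99999673e-01  2.57635894e-04] [ 0.06933588  0.1843243  -0.40626245]
eyep [[0.65471407 0.23459517 0.12369555]]
```

View pics/w1.png

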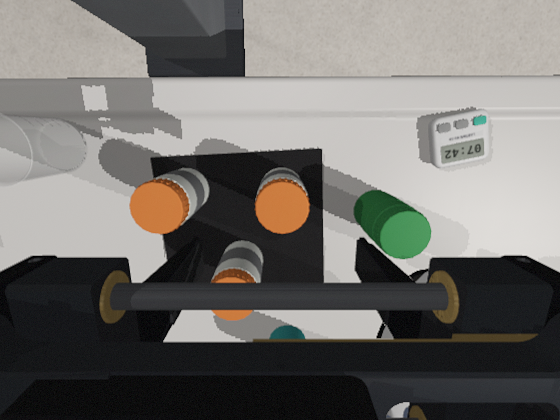

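Wrist view agrees: jars at (.440,.311), (.539,.256) and (.441,.190), with the green look-alike right at px (400,230). Now I'll descend on the first jar and grip it.

Request:
carry_out:
  series:
    - {"hand": 95, "tx": 1.5, "ty": 0, "tz": 50, "turn": 0}
    - {"hand": 95, "tx": 0, "ty": 0, "tz": 50, "turn": 0}
    - {"hand": 95, "tx": 0, "ty": 0, "tz": 40, "turn": 0}
    - {"hand": 95, "tx": 0, "ty": 0, "tz": 24, "turn": 0}
    - {"hand": 95, "tx": 0, "ty": 0, "tz": 0, "turn": 0}

```text
t: 2.98
tool_pos: [0.4378, 0.3111, 0.0483]
orientation: [-0.002, -0.001, 1.0, -0.001]
wrist_force: [-0.8, 0.3, -0.3]
opening: 0.998
finger_force: 0.0
```

Request:
carry_out:
  series:
    - {"hand": 40, "tx": 0, "ty": 0, "tz": 0, "turn": 0}
    - {"hand": 40, "tx": 0, "ty": 0, "tz": 0, "turn": 0}
    - {"hand": 40, "tx": 0, "ty": 0, "tz": 0, "turn": 0}
    - {"hand": 40, "tx": 0, "ty": 0, "tz": 0, "turn": 0}
    - {"hand": 40, "tx": 0, "ty": 0, "tz": 0, "turn": 0}

```text
t: 3.6
tool_pos: [0.4408, 0.3108, 0.0511]
orientation: [0.0, 0.0, 1.0, 0.0]
wrist_force: [-0.4, -0.6, 0.8]
opening: 0.577
finger_force: 25.0
```

Request:
carry_out:
  series:
    - {"hand": 40, "tx": 0, "ty": 0, "tz": -5, "turn": 0}
    - {"hand": 40, "tx": 0, "ty": 0, "tz": -10, "turn": 0}
    - {"hand": 40, "tx": 0, "ty": 0, "tz": -5, "turn": 0}
    - {"hand": 40, "tx": 0, "ty": 0, "tz": 0, "turn": 0}
    - {"hand": 40, "tx": 0, "ty": 0, "tz": 0, "turn": 0}

```text
t: 4.22
tool_pos: [0.4405, 0.3107, 0.0705]
orientation: [-0.0, 0.0, 1.0, -0.0]
wrist_force: [-0.5, 0.5, -1.4]
opening: 0.58
finger_force: 25.0
```

Request:
carry_out:
  series:
    - {"hand": 40, "tx": 0, "ty": 0, "tz": 0, "turn": 0}
    - {"hand": 40, "tx": 0, "ty": 0, "tz": 0, "turn": 0}
    - {"hand": 40, "tx": 0, "ty": 0, "tz": 0, "turn": 0}
    - {"hand": 40, "tx": 0, "ty": 0, "tz": 0, "turn": 0}
    - {"hand": 40, "tx": 0, "ty": 0, "tz": 0, "turn": 0}

```text
t: 4.85
tool_pos: [0.4406, 0.3107, 0.0707]
orientation: [0.0, 0.0, 1.0, 0.0]
wrist_force: [-0.4, 0.2, -1.2]
opening: 0.579
finger_force: 25.0
```

First jar is nearly empty (1.2 N), so I'll put it back and go on to the third.

Request:
carry_out:
  series:
    - {"hand": 40, "tx": 0, "ty": 0, "tz": 10, "turn": 0}
    - {"hand": 40, "tx": 0, "ty": 0, "tz": 7, "turn": 0}
    - {"hand": 40, "tx": 0, "ty": 0, "tz": 2.5, "turn": 0}
    - {"hand": 40, "tx": 0, "ty": 0, "tz": 0, "turn": 0}
    - {"hand": 75, "tx": 0, "ty": 0, "tz": 0, "turn": 0}

```text
t: 5.48
tool_pos: [0.4408, 0.3108, 0.0511]
orientation: [0.0, 0.0, 1.0, 0.0]
wrist_force: [-0.5, 0.4, -0.4]
opening: 0.641
finger_force: 0.0
```

Request:
carry_out:
  series:
    - {"hand": 95, "tx": 0, "ty": 0, "tz": 0, "turn": 0}
    - {"hand": 95, "tx": 0, "ty": 0, "tz": 0, "turn": 0}
    - {"hand": 95, "tx": 0, "ty": 0, "tz": -30, "turn": 0}
    - {"hand": 95, "tx": 0, "ty": 0, "tz": -45, "turn": 0}
    - {"hand": 95, "tx": 0, "ty": 0, "tz": -35, "turn": 0}

```text
t: 6.1
tool_pos: [0.4409, 0.3109, 0.163]
orientation: [0.001, 0.0, 1.0, 0.0]
wrist_force: [0.1, -0.2, 0.2]
opening: 1.001
finger_force: 0.0
```

Request:
carry_out:
  series:
    - {"hand": 95, "tx": 0, "ty": -40, "tz": 0, "turn": 0}
    - {"hand": 95, "tx": 0, "ty": -50, "tz": 0, "turn": 0}
    - {"hand": 95, "tx": 0, "ty": -31, "tz": 0, "turn": 0}
    - {"hand": 95, "tx": 0, "ty": 0, "tz": 0, "turn": 0}
    - {"hand": 95, "tx": 0, "ty": 0, "tz": 0, "turn": 0}

```text
t: 6.72
tool_pos: [0.4407, 0.1902, 0.1613]
orientation: [0.0, 0.0, 1.0, 0.0]
wrist_force: [0.9, 0.2, 0.2]
opening: 0.999
finger_force: 0.0
```

Request:
carry_out:
  series:
    - {"hand": 95, "tx": 0, "ty": 0, "tz": 40, "turn": 0}
    - {"hand": 95, "tx": 0, "ty": 0, "tz": 40, "turn": 0}
    - {"hand": 95, "tx": 0, "ty": 0, "tz": 31, "turn": 0}
    - {"hand": 95, "tx": 0, "ty": 0, "tz": 0, "turn": 0}
    - {"hand": 40, "tx": 0, "ty": 0, "tz": 0, "turn": 0}
  squeeze: 30

```text
t: 7.35
tool_pos: [0.4415, 0.1907, 0.0514]
orientation: [0.001, -0.0, 1.0, 0.0]
wrist_force: [-0.5, -0.1, -0.4]
opening: 0.941
finger_force: 0.0
```

Request:
carry_out:
  series:
    - {"hand": 40, "tx": 0, "ty": 0, "tz": 0, "turn": 0}
    - {"hand": 40, "tx": 0, "ty": 0, "tz": 0, "turn": 0}
    - {"hand": 40, "tx": 0, "ty": 0, "tz": 0, "turn": 0}
    - {"hand": 40, "tx": 0, "ty": 0, "tz": 0, "turn": 0}
    - {"hand": 40, "tx": 0, "ty": 0, "tz": 0, "turn": 0}

```text
t: 7.98
tool_pos: [0.441, 0.1893, 0.0508]
orientation: [0.0, -0.0, 1.0, -0.0]
wrist_force: [-1.2, -3.1, 4.4]
opening: 0.592
finger_force: 30.0
```

Request:
carry_out:
  series:
    - {"hand": 40, "tx": 0, "ty": 0, "tz": -5, "turn": 0}
    - {"hand": 40, "tx": 0, "ty": 0, "tz": -10, "turn": 0}
    - {"hand": 40, "tx": 0, "ty": 0, "tz": -5, "turn": 0}
    - {"hand": 40, "tx": 0, "ty": 0, "tz": 0, "turn": 0}
    - {"hand": 40, "tx": 0, "ty": 0, "tz": 0, "turn": 0}

```text
t: 8.6
tool_pos: [0.4403, 0.1897, 0.0699]
orientation: [-0.0, 0.0, 1.0, -0.0]
wrist_force: [-0.1, 0.0, -5.8]
opening: 0.591
finger_force: 30.0
```

Request:
carry_out:
  series:
    - {"hand": 40, "tx": 0, "ty": 0, "tz": 0, "turn": 0}
    - {"hand": 40, "tx": 0, "ty": 0, "tz": 0, "turn": 0}
    - {"hand": 40, "tx": 0, "ty": 0, "tz": 0, "turn": 0}
    - {"hand": 40, "tx": 0, "ty": 0, "tz": 0, "turn": 0}
    - {"hand": 40, "tx": 0, "ty": 0, "tz": 0, "turn": 0}

```text
t: 9.22
tool_pos: [0.4406, 0.1898, 0.0701]
orientation: [-0.0, 0.0, 1.0, 0.0]
wrist_force: [0.0, 0.4, -6.5]
opening: 0.595
finger_force: 30.0
```

Full (~6 N). Firmer grip, then lift and carry in front of the microscope, over the beaker.

Request:
carry_out:
  series:
    - {"hand": 40, "tx": 10, "ty": 0, "tz": -20, "turn": 0}
    - {"hand": 40, "tx": 10, "ty": 0, "tz": -35, "turn": 0}
    - {"hand": 40, "tx": 10, "ty": 0, "tz": -40, "turn": 0}
    - {"hand": 40, "tx": 10, "ty": 0, "tz": -30, "turn": 0}
    - {"hand": 40, "tx": 10, "ty": 0, "tz": -15, "turn": 0}
  squeeze: 45

```text
t: 9.85
tool_pos: [0.3909, 0.19, 0.2122]
orientation: [0.002, 0.0, 1.0, 0.001]
wrist_force: [0.4, 0.5, -5.8]
opening: 0.591
finger_force: 45.0
```

Request:
carry_out:
  series:
    - {"hand": 40, "tx": 0, "ty": -15, "tz": 0, "turn": 0}
    - {"hand": 40, "tx": 0, "ty": -30, "tz": 0, "turn": 0}
    - {"hand": 40, "tx": 0, "ty": -40, "tz": 0, "turn": 0}
    - {"hand": 40, "tx": 0, "ty": -40, "tz": 0, "turn": 0}
    - {"hand": 40, "tx": 0, "ty": -40, "tz": 0, "turn": 0}

```text
t: 10.48
tool_pos: [0.3894, 0.0228, 0.2079]
orientation: [-0.002, 0.0, 1.0, -0.0]
wrist_force: [0.5, 0.1, -5.5]
opening: 0.592
finger_force: 45.0
```

Request:
carry_out:
  series:
    - {"hand": 40, "tx": 0, "ty": -40, "tz": 0, "turn": 0}
    - {"hand": 40, "tx": 0, "ty": -40, "tz": 0, "turn": 0}
    - {"hand": 40, "tx": 0, "ty": -40, "tz": 0, "turn": 0}
    - {"hand": 40, "tx": 0, "ty": -40, "tz": 0, "turn": 0}
    - {"hand": 40, "tx": 0, "ty": -40, "tz": 0, "turn": 0}

```text
t: 11.1
tool_pos: [0.389, -0.1769, 0.2079]
orientation: [-0.001, 0.0, 1.0, 0.001]
wrist_force: [0.4, -0.4, -6.2]
opening: 0.588
finger_force: 45.0
```

Request:
carry_out:
  series:
    - {"hand": 40, "tx": -10, "ty": -40, "tz": 0, "turn": 0}
    - {"hand": 40, "tx": -15, "ty": -40, "tz": 0, "turn": 0}
    - {"hand": 40, "tx": -15, "ty": -30, "tz": 0, "turn": 0}
    - {"hand": 40, "tx": -10, "ty": -12, "tz": 0, "turn": 0}
    - {"hand": 40, "tx": 0, "ty": 0, "tz": 0, "turn": 0}

```text
t: 11.72
tool_pos: [0.4399, -0.2974, 0.2085]
orientation: [-0.001, 0.0, 1.0, 0.001]
wrist_force: [-0.5, 0.6, -6.2]
opening: 0.594
finger_force: 45.0
```

```bash
python3 - <<'E'
from h import *
im=save("wrist","w2");hsv=cv2.cvtColor(im,cv2.COLOR_RGB2HSV)
for d in pinpoint("tray","wrist")[:2]: print(np.round(d["location"]),round(d["confidence"],2),ray("wrist",d["location"],0))
for d in pinpoint("flask","wrist")[:2]: print("flask",np.round(d["location"]),round(d["confidence"],2),ray("wrist",d["location"],0))
m=cv2.inRange(hsv,(105,180,50),(125,255,255));n,l,s,c=cv2.connectedComponentsWithStats(m);i=1+np.argmax(s[1:,4])
ct=cv2.findContours((l==i).astype(np.uint8),0,1)[0][0];h=cv2.approxPolyDP(cv2.convexHull(ct),6,True)[:,0]
print([(tuple(p),ray("wrist",p,.029)[:2]) for p in h])
o=get_obs();print(o["tool_pos"],o["wrist_force"],o["opening"])
E
```

```text
[320. 189.] 0.57 [ 0.4376 -0.2433  0.    ]
flask [156. 224.] 0.91 [ 0.4865 -0.4632  0.    ]
flask [539. 148.] 0.55 [0.385  0.0315 0.    ]
[((np.int32(433), np.int32(120)), array([ 0.3526, -0.1221])), ((np.int32(426), np.int32(248)), array([ 0.5089, -0.1096])), ((np.int32(347), np.int32(254)), array([ 0.5172, -0.2101])), ((np.int32(333), np.int32(238)), array([ 0.4954, -0.2292])), ((np.int32(413), np.int32(124)), array([ 0.357 , -0.1444]))]
[ 0.43992528 -0.29625221  0.20944909] [ 0.3762639  -0.09108986 -5.76605185] 0.5838819804745454
```

View pics/w2.png

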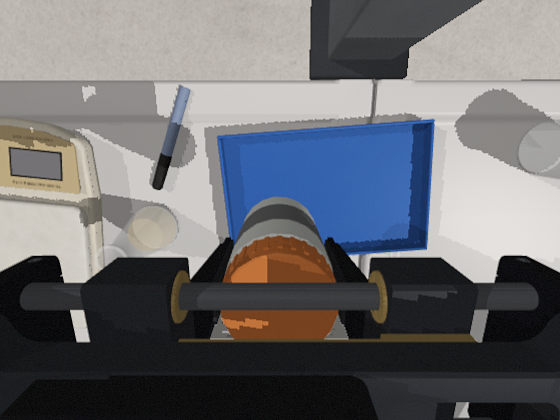

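Tray corners at px (433,120), (426,248) and (219,136) give a centre near (.44,-.24). I'll lower the jar at (.445,-.298).

Request:
carry_out:
  series:
    - {"hand": 40, "tx": -2.5, "ty": 0, "tz": 25, "turn": 0}
    - {"hand": 40, "tx": -2.5, "ty": -1, "tz": 40, "turn": 0}
    - {"hand": 40, "tx": 0, "ty": 0, "tz": 40, "turn": 0}
    - {"hand": 40, "tx": 0, "ty": 0, "tz": 25, "turn": 0}
    - {"hand": 40, "tx": 0, "ty": 0, "tz": 12, "turn": 0}

```text
t: 12.5
tool_pos: [0.4445, -0.2967, 0.0666]
orientation: [-0.001, -0.0, 1.0, 0.001]
wrist_force: [0.4, -1.7, -6.7]
opening: 0.59
finger_force: 45.0
```

Request:
carry_out:
  series:
    - {"hand": 40, "tx": 0, "ty": 0, "tz": 5, "turn": 0}
    - {"hand": 40, "tx": 0, "ty": 0, "tz": 3, "turn": 0}
    - {"hand": 40, "tx": 0, "ty": 0, "tz": 1, "turn": 0}
    - {"hand": 40, "tx": 0, "ty": 0, "tz": 0, "turn": 0}
    - {"hand": 40, "tx": 0, "ty": 0, "tz": 0, "turn": 0}

```text
t: 13.12
tool_pos: [0.4458, -0.2985, 0.0596]
orientation: [0.0, 0.0, 1.0, -0.0]
wrist_force: [-0.3, -0.4, -5.8]
opening: 0.588
finger_force: 45.0
```

Not touching yet; lower a little more.

Request:
carry_out:
  series:
    - {"hand": 40, "tx": 0, "ty": 0, "tz": 1, "turn": 0}
    - {"hand": 40, "tx": 0, "ty": 0, "tz": 1, "turn": 0}
    - {"hand": 40, "tx": 0, "ty": 0, "tz": 0.5, "turn": 0}
    - {"hand": 40, "tx": 0, "ty": 0, "tz": 0, "turn": 0}
    - {"hand": 40, "tx": 0, "ty": 0, "tz": 0, "turn": 0}

```text
t: 13.75
tool_pos: [0.4458, -0.2984, 0.0578]
orientation: [0.0, 0.0, 1.0, -0.0]
wrist_force: [-3.6, 2.8, 5.6]
opening: 0.59
finger_force: 45.0
```

Contact made. Release, rise, and head back to the last jar.

Request:
carry_out:
  series:
    - {"hand": 75, "tx": 0, "ty": 0, "tz": 0, "turn": 0}
    - {"hand": 80, "tx": 0, "ty": 0, "tz": 0, "turn": 0}
    - {"hand": 80, "tx": 0, "ty": 0, "tz": 0, "turn": 0}
    - {"hand": 80, "tx": 0, "ty": 0, "tz": -30, "turn": 0}
    - {"hand": 80, "tx": 0, "ty": 0, "tz": -50, "turn": 0}

```text
t: 14.38
tool_pos: [0.4442, -0.2972, 0.1351]
orientation: [-0.002, 0.0, 1.0, 0.002]
wrist_force: [1.3, -0.7, 0.3]
opening: 0.841
finger_force: 0.0
```

Request:
carry_out:
  series:
    - {"hand": 95, "tx": 5, "ty": 0, "tz": -50, "turn": 0}
    - {"hand": 95, "tx": 20, "ty": 20, "tz": -30, "turn": 0}
    - {"hand": 95, "tx": 20, "ty": 45, "tz": 0, "turn": 0}
    - {"hand": 95, "tx": 10, "ty": 50, "tz": 0, "turn": 0}
    - {"hand": 95, "tx": 0, "ty": 50, "tz": 0, "turn": 0}

```text
t: 15.0
tool_pos: [0.39, -0.1322, 0.2168]
orientation: [0.001, 0.001, 1.0, -0.0]
wrist_force: [0.8, -0.5, 0.1]
opening: 0.998
finger_force: 0.0
```

Request:
carry_out:
  series:
    - {"hand": 95, "tx": 0, "ty": 50, "tz": 0, "turn": 0}
    - {"hand": 95, "tx": 0, "ty": 50, "tz": 0, "turn": 0}
    - {"hand": 95, "tx": 0, "ty": 50, "tz": 0, "turn": 0}
    - {"hand": 95, "tx": 0, "ty": 50, "tz": 0, "turn": 0}
    - {"hand": 95, "tx": 0, "ty": 50, "tz": 0, "turn": 0}

```text
t: 15.62
tool_pos: [0.3905, 0.1184, 0.2169]
orientation: [0.001, 0.0, 1.0, 0.0]
wrist_force: [0.4, -0.4, 0.1]
opening: 0.995
finger_force: 0.0
```

Request:
carry_out:
  series:
    - {"hand": 95, "tx": 0, "ty": 50, "tz": 0, "turn": 0}
    - {"hand": 95, "tx": 0, "ty": 50, "tz": 0, "turn": 0}
    - {"hand": 95, "tx": -10, "ty": 35, "tz": 0, "turn": 0}
    - {"hand": 95, "tx": -30, "ty": 4, "tz": 0, "turn": 0}
    - {"hand": 95, "tx": 0, "ty": 0, "tz": 0, "turn": 0}

```text
t: 16.25
tool_pos: [0.4314, 0.2563, 0.2164]
orientation: [-0.0, -0.0, 1.0, -0.0]
wrist_force: [0.3, -0.3, -0.2]
opening: 0.995
finger_force: 0.0
```

```bash
python3 - <<'E'
from h import *
a=save("scene","s3");b=save("side","b3");w=save("wrist","w3")
for d in pinpoint("jar_1","wrist")[:5]: print(np.round(d["location"]),round(d["confidence"],2),ray("wrist",d["location"],.004))
o=get_obs();print(o["t"],o["tool_pos"],o["wrist_force"])
print(ray("side",(229,243),.2),ray("side",(229,243),.3))
cv2.imwrite("pics/d3.png",np.hstack([cv2.resize(a[50:350,150:410],(390,450)),cv2.resize(b[120:330,160:380],(400,450))])[:,:,::-1])
E
```

```text
[279. 268.] 0.9 [0.5424 0.2533 0.004 ]
[409. 220.] 0.74 [0.4718 0.4301 0.004 ]
[320. 198.] 0.7 [0.4409 0.3078 0.004 ]
[316. 349.] 0.65 [0.6786 0.3117 0.004 ]
16.45 [0.43007292 0.25534441 0.21651614] [-0.41903305 -0.9509743  -0.60760477]
[0.5498 0.3563 0.2   ] [0.5023 0.4588 0.3   ]
```

View pics/d3.png

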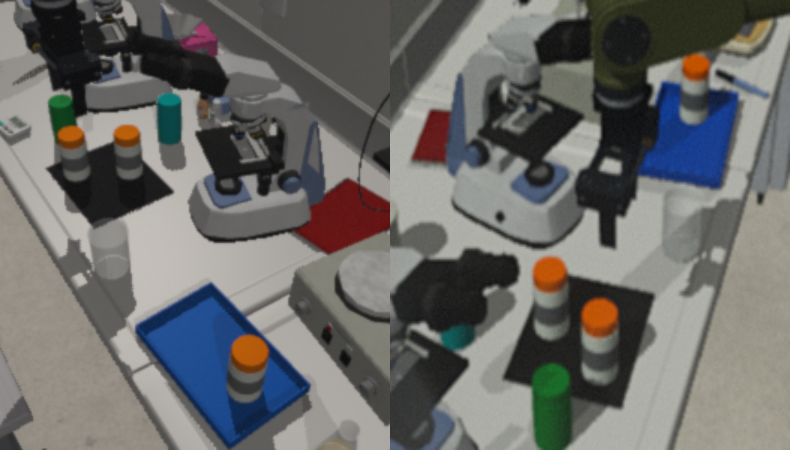

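```bash
python3 - <<'E'
from h import *
c=cv2.imread("pics/a.png")[30:200,180:400];d=cv2.imread("pics/b.png")[60:350,120:400]
cv2.imwrite("pics/e.png",np.hstack([cv2.resize(c,None,fx=2,fy=2),cv2.resize(d,None,fx=1.17,fy=1.17)[:340]]))
for z in(.2,.25,.3,.35): print(z,ray("scene",(243,83),z),ray("scene",(300,105),z),ray("side",(242,143),z),ray("side",(229,243),z))
E
```

```text
Traceback (most recent call last):
ValueError: all the input array dimensions except for the concatenation axis must match exactly, but along dimension 0, the array at index 0 has size 340 and the array at index 1 has size 339
```

```bash
python3 - <<'E'
from h import *
c=cv2.imread("pics/a.png")[30:200,180:380];d=cv2.imread("pics/b.png")[60:350,130:400]
cv2.imwrite("pics/e.png",np.hstack([cv2.resize(c,(400,340)),cv2.resize(d,(316,340))]))
for z in(.2,.25,.3,.35): print(z,ray("scene",(243,83),z),ray("scene",(300,105),z),ray("side",(242,143),z),ray("side",(229,243),z))
E
```

```text
0.2 [0.6451 0.3794 0.2   ] [0.7281 0.1815 0.2   ] [ 0.6959 -0.1158  0.2   ] [0.5498 0.3563 0.2   ]
0.25 [0.6036 0.2983 0.25  ] [0.6799 0.1162 0.25  ] [ 0.6644 -0.0394  0.25  ] [0.5261 0.4075 0.25  ]
0.3 [0.562  0.2172 0.3   ] [0.6317 0.051  0.3   ] [0.6328 0.0371 0.3   ] [0.5023 0.4588 0.3   ]
0.35 [0.5205 0.1361 0.35  ] [ 0.5835 -0.0142  0.35  ] [0.6013 0.1135 0.35  ] [0.4786 0.51   0.35  ]
```

View pics/e.png

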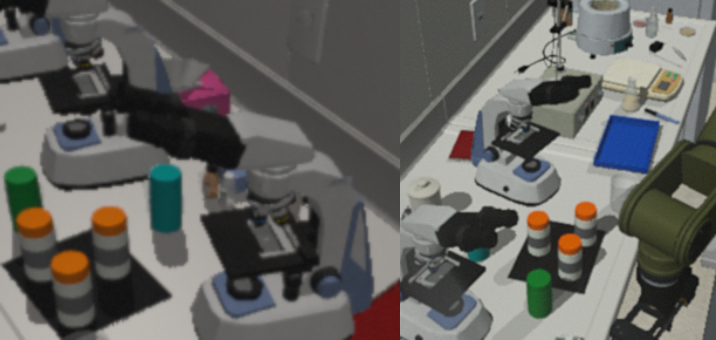

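The microscope's eyepieces (scene px ~(240,77), side ~(292,132)) lie near (.5,.1,.34). So I'll turn the gripper body along the radial line and approach the last jar low.

Request:
carry_out:
  series:
    - {"hand": 95, "tx": 0, "ty": 0, "tz": 16, "turn": 10.7}
    - {"hand": 95, "tx": 0, "ty": 0, "tz": 16, "turn": 10.7}
    - {"hand": 95, "tx": 0, "ty": 0, "tz": 16, "turn": 10.7}
    - {"hand": 95, "tx": 0, "ty": 0, "tz": 16, "turn": 10.7}
    - {"hand": 95, "tx": 0, "ty": 0, "tz": 16, "turn": 10.7}

```text
t: 17.08
tool_pos: [0.4301, 0.2553, 0.1364]
orientation: [0.0, 0.453, 0.891, 0.0]
wrist_force: [-0.5, 0.1, -1.3]
opening: 1.001
finger_force: 0.0
```

Request:
carry_out:
  series:
    - {"hand": 95, "tx": 0, "ty": 0, "tz": 0, "turn": 10.7}
    - {"hand": 95, "tx": -16.1, "ty": 33.3, "tz": 0, "turn": 0}
    - {"hand": 95, "tx": -16.1, "ty": 33.3, "tz": 0, "turn": 0}
    - {"hand": 95, "tx": -16.1, "ty": 33.3, "tz": 0, "turn": 0}
    - {"hand": 95, "tx": 0, "ty": 0, "tz": 0, "turn": 0}

```text
t: 17.7
tool_pos: [0.5429, 0.2551, 0.137]
orientation: [0.0, 0.532, 0.847, 0.0]
wrist_force: [-0.2, -0.5, 0.0]
opening: 0.998
finger_force: 0.0
```

```bash
python3 - <<'E'
from h import *
for i in range(2): o=get_obs();read_camera("wrist")
o=get_obs();print(o["t"],o["tool_pos"],o["orientation"],o["wrist_force"],o["joint_positions"])
E
```

```text
17.8 [0.54082145 0.25533189 0.13656127] [-3.45046823e-04  5.31700965e-01  8.46932047e-01 -2.67374522e-04] [-0.48530819 -0.41726381 -0.24874652] [ 3.51245037e-01  7.20926827e-02  1.84094637e+00  2.31562094e-04
  1.22939894e+00 -9.84134176e-02]
```

Request:
carry_out:
  series:
    - {"hand": 95, "tx": 0, "ty": 0, "tz": 30, "turn": 0}
    - {"hand": 95, "tx": 0, "ty": 0, "tz": 30, "turn": 0}
    - {"hand": 95, "tx": 0, "ty": 0, "tz": 26, "turn": 0}
    - {"hand": 95, "tx": 0, "ty": 0, "tz": 0, "turn": 0}
    - {"hand": 40, "tx": 0, "ty": 0, "tz": 0, "turn": 0}
  squeeze: 40

```text
t: 18.42
tool_pos: [0.5416, 0.2561, 0.052]
orientation: [0.0, 0.531, 0.847, 0.001]
wrist_force: [0.1, -0.2, 0.7]
opening: 0.939
finger_force: 0.0
```

Request:
carry_out:
  series:
    - {"hand": 40, "tx": 0, "ty": 0, "tz": 0, "turn": 0}
    - {"hand": 40, "tx": 0, "ty": 0, "tz": 0, "turn": 0}
    - {"hand": 40, "tx": 0, "ty": 0, "tz": 0, "turn": 0}
    - {"hand": 40, "tx": 0, "ty": 0, "tz": 0, "turn": 0}
    - {"hand": 40, "tx": 0, "ty": 0, "tz": 0, "turn": 0}

```text
t: 19.05
tool_pos: [0.5418, 0.2558, 0.0511]
orientation: [0.0, 0.531, 0.847, 0.0]
wrist_force: [-1.0, -1.4, 3.2]
opening: 0.589
finger_force: 40.0
```

Request:
carry_out:
  series:
    - {"hand": 40, "tx": 0, "ty": 0, "tz": -5, "turn": 0}
    - {"hand": 40, "tx": 0, "ty": 0, "tz": -10, "turn": 0}
    - {"hand": 40, "tx": 0, "ty": 0, "tz": -5, "turn": 0}
    - {"hand": 40, "tx": 0, "ty": 0, "tz": 0, "turn": 0}
    - {"hand": 40, "tx": 0, "ty": 0, "tz": 0, "turn": 0}

```text
t: 19.68
tool_pos: [0.5414, 0.2556, 0.0705]
orientation: [-0.0, 0.531, 0.847, -0.0]
wrist_force: [-0.0, 0.1, -0.7]
opening: 0.593
finger_force: 40.0
```

Request:
carry_out:
  series:
    - {"hand": 40, "tx": 0, "ty": 0, "tz": 0, "turn": 0}
    - {"hand": 40, "tx": 0, "ty": 0, "tz": 0, "turn": 0}
    - {"hand": 40, "tx": 0, "ty": 0, "tz": 0, "turn": 0}
    - {"hand": 40, "tx": 0, "ty": 0, "tz": 0, "turn": 0}
    - {"hand": 40, "tx": 0, "ty": 0, "tz": 0, "turn": 0}

```text
t: 20.3
tool_pos: [0.5415, 0.2557, 0.0706]
orientation: [-0.0, 0.531, 0.847, -0.0]
wrist_force: [0.3, 0.4, -1.1]
opening: 0.59
finger_force: 40.0
```

Nearly empty (1.1 N); put it back and retreat.

Request:
carry_out:
  series:
    - {"hand": 40, "tx": 0, "ty": 0, "tz": 10, "turn": 0}
    - {"hand": 40, "tx": 0, "ty": 0, "tz": 7, "turn": 0}
    - {"hand": 40, "tx": 0, "ty": 0, "tz": 2.5, "turn": 0}
    - {"hand": 40, "tx": 0, "ty": 0, "tz": 0, "turn": 0}
    - {"hand": 75, "tx": 0, "ty": 0, "tz": 0, "turn": 0}

```text
t: 20.92
tool_pos: [0.5417, 0.2558, 0.0511]
orientation: [0.0, 0.531, 0.847, 0.0]
wrist_force: [0.2, -0.5, 0.9]
opening: 0.649
finger_force: 0.0
```

Request:
carry_out:
  series:
    - {"hand": 95, "tx": 0, "ty": 0, "tz": 0, "turn": 0}
    - {"hand": 95, "tx": 0, "ty": 0, "tz": 0, "turn": 0}
    - {"hand": 95, "tx": 0, "ty": 0, "tz": -20, "turn": 0}
    - {"hand": 95, "tx": 0, "ty": 0, "tz": -40, "turn": 0}
    - {"hand": 95, "tx": 0, "ty": 0, "tz": -28, "turn": 0}

```text
t: 21.55
tool_pos: [0.5426, 0.2561, 0.1428]
orientation: [0.001, 0.531, 0.847, 0.001]
wrist_force: [0.5, -0.6, -0.1]
opening: 1.002
finger_force: 0.0
```

Request:
carry_out:
  series:
    - {"hand": 95, "tx": 0, "ty": -40, "tz": 0, "turn": 0}
    - {"hand": 95, "tx": 0, "ty": -50, "tz": 0, "turn": 0}
    - {"hand": 95, "tx": 0, "ty": -50, "tz": -20, "turn": 0}
    - {"hand": 95, "tx": 0, "ty": 0, "tz": -30, "turn": 0}
    - {"hand": 95, "tx": 0, "ty": 0, "tz": 0, "turn": 0}

```text
t: 22.18
tool_pos: [0.4172, 0.1953, 0.1935]
orientation: [0.003, 0.531, 0.847, 0.003]
wrist_force: [0.2, 0.1, -0.9]
opening: 0.998
finger_force: 0.0
```

```bash
python3 - <<'E'
from h import *
a=save("scene","s4");b=save("side","b4");print(get_obs()["t"],get_obs()["tool_pos"])
cv2.imwrite("pics/f.png",np.hstack([cv2.resize(a[50:350,150:410],(390,450)),cv2.resize(b[120:330,160:380],(400,450))])[:,:,::-1])
E
```

```text
22.275 [0.41604714 0.19500223 0.19024674]
```

View pics/f.png

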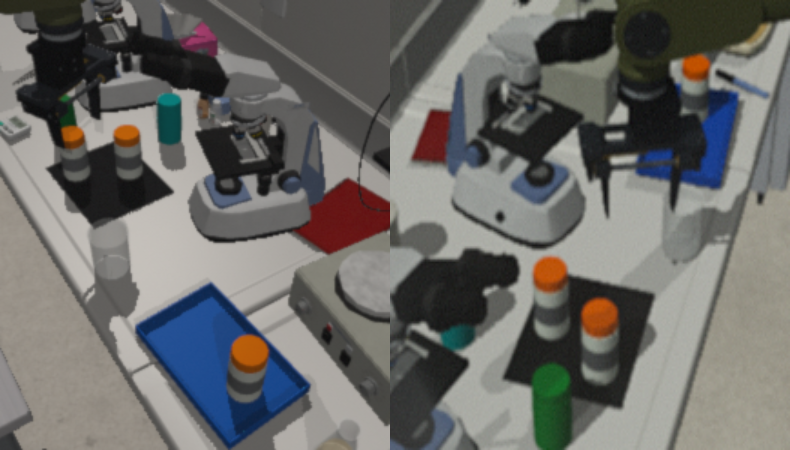

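Two jars stand upright on the mat (crop (72,155) and (127,155)) and the full one stands in the tray (247,370). The gripper is clear.

```bash
python3 -c "
from bench import job_done;print(job_done())"
```

```text
the job is handed in; nothing more can be done
None
```

The job is handed in: the one full jar (about 6 N) stands upright in the blue tray, the two nearly empty ones (about 1.2 N each) stand back on the mat, and the beaker and flask were never touched; the judge returned no verdict.

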